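Load freshly painted candles into the numbered drying tray in order

ROBOT

A 6-joint arm with a two-finger parallel gripper is mounted at the origin on the work surface. World frame = base frame: x ahead of the robot, y to its left, z up, the work surface at z = 0. Lengths are in m, angles in rad, forces in N, time in s.
With the tool pointing down it reaches from about 0.325 to 0.775 m from the base axis. Payload 5.5 kg.
Tool frame: the origin (TCP) lies at the very end of the fingers, on their centre line; the grasp point (between the pads) lies hold_point_z behind it (hold_point_z is the distance from the TCP to the grasp point, in m); z points along the fingers, y is the line along which they close (so a half turn about z gives the same grasp; the last joint's range is limited). The gripper opens to 85 mm and grips with 20 to 120 N. Pads are 22 mm wide; open, the fingers measure 114 mm over their backs; the gripper's body (76 mm by 85 mm) begins 54 mm behind the grasp point. The pads swing forward as they close: fully open they stand 13 mm farther back than shut.
Start: joints at [1.046, 0.091, 1.231, -0, 1.82, -0.057], TCP at [0.271, 0.536, 0.231] pointing down, gripper open.
Joint ranges: [-2.87, 2.87], [-0.86, 2.18], [0.17, 2.46], [-1.51, 4.65], [0.06, 2.69], [-2.65, 2.65]. Speed limits (rad/s): [2.57, 2.57, 3.01, 3.14, 3.14, 3.14].

INTERFACE

Orientations are given as a unit quaternion [x, y, z, w].
In Python, from plant import get_state, capture, camera_params, job_done, hold_point_z gives the robot as it stands.
- The arm moves only by the tool step_arm, never from a script. Its argument "plan" is a list of rows, each an object of numbers: "dx", "dy", "dz": the shift along the tool's x, y, z normalised to -1 to 1, where 1 is 0.5 m; "rx", "ry", "rz": the turn, a rotation vector about the tool's x, y, z normalised to -1 to 1, where 1 is 45 degrees. In form: [{"dx": .., "dy": .., "dz": .., "rx": .., "ry": .., "rz": ..}, ...]. A call has 1 to 5 rows; each row is the pose to reach, as a shift and turn from the pose commanded when the call began, along the tool's axes at that moment; what a row does not reach only later rows make up. A row lasts 1/12 s, in which the tool goes at most 41.7 mm and 7.16 degrees, less where a joint would pass 70% of its speed; a pose out of reach is approached as far as the arm can. A call with a number of a shift or a turn outside -1 to 1 is refused whole. A call with a gripper value outside its range is refused whole. "gripper" is the finger opening in mm, from 0 to 85.4, set as the call begins (left out, the last holds). The fingers move at their own pace and stop on an object; "grip_force" is the grip in N (left out, the last holds). Time passes only in rows, so rows that repeat a pose let the fingers close. It gives the time, the measured TCP pose, the force, the opening and the grip force at its end, in the units of the state.
- get_state(): the state, without advancing time (a new reading comes with each control period).
- capture(name): name is "side" or "top" or "wrist"; returns (picture, depth): 400x640x3 uint8, red, green, blue; 400x640 float32, m along the optical axis (not along the pixel's ray), 0 where there is no reading.
- camera_params(name): a dict with "K" (3x3 intrinsics, pixels), "position" and "attitude" of the camera in the world. Camera axes: x right, y down, z forward; pixel columns grow to the right and rows downward; lengths in m; the calibration is good to about 2 mm. A picture is of the moment at which its call begins: read the wrist's pose just before it. camera_params takes no time and is no camera call; for the wrist camera it gives the pose at the moment of the call.
- job_done(): hands the job in; it is judged then, once.
The state is a dict: "clock": time; "joints": joint angles; "joint_vel": joint speeds; "effort": joint torques, N m; "position": TCP position; "eef_rot": TCP orientation; "wrist_force": force on the tool from outside, world axes, zero at the start; "ft_torque": the same for the moment, N m; "width": opening from 0.0 (shut) to 1.0 (fully open); "grasp_force": force on a finger pad.
Only numpy, scipy, OpenCV 4.12 (cv2) and the standard library are available. Lean on these libraries where they do the work, as an engineer would, in place of code of your own. Each camera call takes 0.05 s, during which the arm holds its last target. There are 200 camera calls.

TASK

Stand the three painted candles in the numbered cups of the drying tray, one after the other in the order 1, 2, 3: the candle with one ring in the cup marked with one dot, then two rings to two dots, then three rings to three dots, each let go before the next is brought. The rings are wet, so hold each candle by its bare wax and let nothing touch the paint; keep the candles upright and set them gently down on the floor of the cup, without dropping them. Leave the plain candle, the paint jar and the marker where they are.

Things in the scene. Friction and masses are not known exactly. Their poses are not given: they have to be found in the camera images.
- candle1: loose white wax pillar candle, round, 50 mm in diameter, straight side 115 mm high, then a low cone to 123 mm and a thin wick to 130 mm; about 0.2 kg; stands upright on the table. Painted round it with ONE BLUE ring, 34 to 42 mm above its underside; all else is bare wax. Origin: centre of the underside, z up along the candle.
- paint1: the wet painted ring(s) of candle1, 51 mm in diameter, part of that candle; same origin and axes as the candle (underside centre).
- pocket1: round grey cup number 1: its sloping white number plate carries ONE black dot (14 mm dots in a row). 66 mm wide inside, 74 mm outside, 32 mm high, inner floor 4 mm up. Fixed on the tray, 12 mm above the table. Origin: centre of its underside; z up, x towards its plate, which lies 40 to 72 mm out, lower than the rim.
- pocket1_floor (a point): centre of the inner floor of cup 1, 16 mm above the table and 28 mm below the cup's rim; axes as the cup's.
- candle2: loose white wax pillar candle, round, 50 mm in diameter, straight side 115 mm high, then a low cone to 123 mm and a thin wick to 130 mm; about 0.2 kg; stands upright on the table. Painted round it with TWO RED rings, 34 to 42 and 46 to 54 mm above its underside; all else is bare wax. Origin: centre of the underside, z up along the candle.
- paint2: the wet painted ring(s) of candle2, 51 mm in diameter, part of that candle; same origin and axes as the candle (underside centre).
- pocket2: round grey cup number 2: its sloping white number plate carries TWO black dots (14 mm dots in a row). 66 mm wide inside, 74 mm outside, 32 mm high, inner floor 4 mm up. Fixed on the tray, 12 mm above the table. Origin: centre of its underside; z up, x towards its plate, which lies 40 to 72 mm out, lower than the rim.
- pocket2_floor (a point): centre of the inner floor of cup 2, 16 mm above the table and 28 mm below the cup's rim; axes as the cup's.
- candle3: loose white wax pillar candle, round, 50 mm in diameter, straight side 115 mm high, then a low cone to 123 mm and a thin wick to 130 mm; about 0.2 kg; stands upright on the table. Painted round it with THREE GREEN rings, 34 to 42, 46 to 54 and 58 to 66 mm above its underside; all else is bare wax. Origin: centre of the underside, z up along the candle.
- paint3: the wet painted ring(s) of candle3, 51 mm in diameter, part of that candle; same origin and axes as the candle (underside centre).
- pocket3: round grey cup number 3: its sloping white number plate carries THREE black dots (14 mm dots in a row). 66 mm wide inside, 74 mm outside, 32 mm high, inner floor 4 mm up. Fixed on the tray, 12 mm above the table. Origin: centre of its underside; z up, x towards its plate, which lies 40 to 72 mm out, lower than the rim.
- pocket3_floor (a point): centre of the inner floor of cup 3, 16 mm above the table and 28 mm below the cup's rim; axes as the cup's.
- tray: fixed plywood drying tray, 150 mm (x) by 340 mm (y), 12 mm thick, with 42 mm high rails at its two y ends; the three cups stand on it in a row along y, 100 mm apart, in any order. Origin: underside, below the middle cup's centre.
- plain_candle: bystander: loose unpainted white candle of the same size as the others, no rings; origin at the centre of its underside.
- paint_jar: bystander: loose closed paint jar with an orange cap, 60 mm in diameter, 75 mm high; origin at the centre of its underside.
- marker: bystander: loose paint marker lying on the table, 130 mm long and 22 mm thick, white barrel, blue band, black cap; origin at the middle of its underside, x along it.

How it is judged:
By the outcome, as a careful person would: the job done as asked, in the order asked, and still so for the second after the job is handed in, with the robot touching nothing.
It also fails if it takes over 69 s, if anything falls off the work surface, if the arm or the gripper's body presses on something with over 40 N, if the wrist force passes 120 N, or if a joint passes its speed limit or range.

## Working session

There is one attempt and no reset: what is moved stays moved. The work goes in short steps, Python scripts to look and compute and a tool call to move; the robot and the scene stay as the last step left them, time stands still between calls to the robot, and variables do not carry over. Pictures are saved under pics/ and viewed, at most 10 in all, crops included, and the job is handed in when it is done.

Besides the shell and the picture viewer there is one more tool, called after ">>>" by a JSON object that holds its "method" and its "body", one argument or row to a line. step_arm: Moves the arm, as the interface text tells. Its arguments: {"type":"object","properties":{"plan":{"type":"array","items":{"type":"object","properties":{"dx":{"type":"number","minimum":-1,"maximum":1},"dy":{"type":"number","minimum":-1,"maximum":1},"dz":{"type":"number","minimum":-1,"maximum":1},"rx":{"type":"number","minimum":-1,"maximum":1},"ry":{"type":"number","minimum":-1,"maximum":1},"rz":{"type":"number","minimum":-1,"maximum":1}}}},"gripper":{"type":"number"},"grip_force":{"type":"number"}},"required":["plan"]}

```bash
ls; mkdir -p pics
python3 - <<'E'
from plant import *
import cv2,numpy as np
np.set_printoptions(precision=4,suppress=True)
print(get_state(),hold_point_z)
for n in("top","side"):
    p,d=capture(n);cv2.imwrite(f"pics/{n}0.png",p[:,:,::-1]);np.savez(f"{n}0.npz",p=p,d=d)
    print(n,camera_params(n))
E
```

```text
pics
{'clock': 0.0, 'joints': array([ 1.0463,  0.0919,  1.2319,  0.    ,  1.8198, -0.0567]), 'joint_vel': array([ 0.0012, -0.0006,  0.0021,  0.0005, -0.0002,  0.0003]), 'effort': array([ -0.0016, -45.8764, -41.8004,  -0.0003,   0.0123,  -0.    ]), 'position': array([0.2704, 0.5353, 0.2301]), 'eef_rot': array([ 0.2318,  0.9728, -0.0009, -0.0003]), 'wrist_force': array([ 0.5218, -0.4265,  0.2037]), 'ft_torque': array([0.0124, 0.0295, 0.0086]), 'grasp_force': 0.0, 'width': 0.9963528307161607} 0.0187
top {'K': array([[364.0354,   0.    , 321.5622],
       [  0.    , 364.0354, 195.6347],
       [  0.    ,   0.    ,   1.    ]]), 'position': array([ 0.4364, -0.102 ,  0.9468]), 'attitude': array([ 0.7138, -0.6924,  0.0741, -0.0749])}
side {'K': array([[360.888 ,   0.    , 311.5883],
       [  0.    , 360.888 , 199.3506],
       [  0.    ,   0.    ,   1.    ]]), 'position': array([ 0.477 , -0.8051,  0.543 ]), 'attitude': array([ 0.8812, -0.0883,  0.039 , -0.4628])}
```

View pics/top0.png

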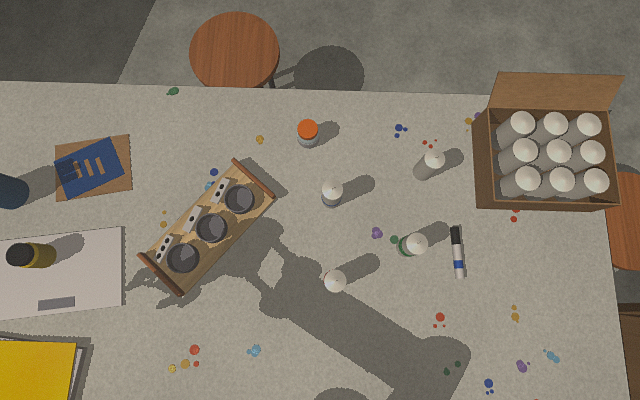

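View pics/side0.png

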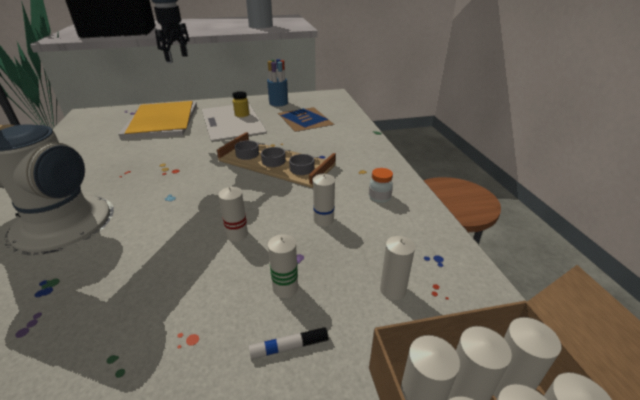

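Top view: blue candle about (332,188), red (335,281), green (415,243), plain (434,158), cups at (240,198), (212,228), (184,258). Now the measurement, plus an enlarged crop for the dots.

```bash
cat > h.py <<'E'
import numpy as np,cv2
from plant import *
from scipy.spatial.transform import Rotation as R
from scipy.optimize import least_squares
np.set_printoptions(precision=4,suppress=True)
def cloud(d,c):
    v,u=np.mgrid[:d.shape[0],:d.shape[1]]
    K=c["K"];P=np.stack([(u-K[0,2])/K[0,0]*d,(v-K[1,2])/K[1,1]*d,d],-1)
    P=P@R.from_quat(c["attitude"]).as_matrix().T+c["position"]
    P[d==0]=np.nan
    return P
def proj(X,c):
    q=(np.asarray(X)-c["position"])@R.from_quat(c["attitude"]).as_matrix()
    return (q[...,:2]/q[...,2:])*[c["K"][0,0],c["K"][1,1]]+c["K"][:2,2]
def circ(P,r,c0):
    f=lambda c:np.hypot(P[:,0]-c[0],P[:,1]-c[1])-r
    s=least_squares(f,c0,loss='soft_l1',f_scale=.002);return s.x,np.median(abs(s.fun))
E
python3 - <<'E'
from h import *
C={}
for n in("top","side"):
    z=np.load(n+"0.npz");C[n]=cloud(z['d'],camera_params(n))
    print(n,"table z",[np.nanmedian(C[n][v-8:v+8,u-8:u+8,2]) for u,v in ([(340,330),(300,230),(390,100)] if n=="top" else [(180,310),(200,230),(420,240)])])
    if n=="top":
        for nm,(u,v) in dict(c1=(332,188),c2=(335,281),c3=(415,243),pl=(434,158),jar=(308,130)).items():
            W=C[n][v-25:v+25,u-25:u+25].reshape(-1,3);T=W[(W[:,2]>(.06 if nm=='jar' else .108))]
            lo,hi=T[:,:2].min(0),T[:,:2].max(0);print(nm,len(T),T[:,:2].mean(0),(lo+hi)/2,hi-lo,T[:,2].max())
            if n=="top": C[nm]=T[:,:2].mean(0)
        for nm,(u,v) in dict(A=(240,198),B=(212,228),C=(184,258)).items():
            W=C[n][v-26:v+26,u-26:u+26].reshape(-1,3);c=C[n][v,u,:2];
            T=W[(W[:,2]>.036)&(W[:,2]<.05)&(np.hypot(*(W[:,:2]-c).T)<.048)];print(nm,len(T),C[n][v,u],circ(T,.035,c),T[:,2].mean())
S=C["side"].reshape(-1,3)
for nm in("c1","c2","c3","pl"):
    T=S[(np.hypot(*(S[:,:2]-C[nm]).T)<.045)&(S[:,2]>.02)&(S[:,2]<.11)];print("side",nm,len(T),circ(T,.025,C[nm]+[0,.01]))
p=cv2.imread("pics/top0.png")[150:305,130:290]
s=cv2.imread("pics/side0.png")[125:190,205:345]
a=cv2.resize(p,None,fx=3.5,fy=3.5,interpolation=2);b=cv2.resize(s,(560,260),interpolation=2)
cv2.imwrite("pics/crop.png",a)
E
```

```text
top table z [np.float64(6.833239526937707e-05), np.float64(5.630253287158826e-05), np.float64(5.4760972584833034e-05)]
c1 352 [ 0.6301 -0.1224] [ 0.6315 -0.1224] [0.0491 0.0472] 0.1311749448821652
c2 403 [ 0.4224 -0.1337] [ 0.4215 -0.1341] [0.048  0.0491] 0.13061956796808116
c3 392 [ 0.5103 -0.3164] [ 0.5111 -0.3174] [0.0498 0.0489] 0.13092621527678583
pl 347 [ 0.7125 -0.3632] [ 0.7138 -0.3646] [0.0484 0.049 ] 0.13000787250086865
jar 350 [ 0.7962 -0.0565] [ 0.798  -0.0559] [0.0513 0.0513] 0.07935119450312955
A 175 [0.623  0.1146 0.0159] (array([0.6176, 0.1134]), np.float64(0.0010754334353458503)) 0.042827529235727316
B 194 [0.5423 0.1802 0.0162] (array([0.5416, 0.1776]), np.float64(0.0011012570502320941)) 0.04274680021424644
C 209 [0.4645 0.2438 0.0157] (array([0.4652, 0.2418]), np.float64(0.0010265080988756115)) 0.042861409458626175
side table z [np.float64(0.0009985234281281175), np.float64(0.000726078998234625), np.float64(0.0006764241250560299)]
side c1 689 (array([ 0.632 , -0.1245]), np.float64(0.0005489835926287025))
side c2 759 (array([ 0.423 , -0.1359]), np.float64(0.0005870038998836077))
side c3 954 (array([ 0.5115, -0.3203]), np.float64(0.000463041847215297))
side pl 994 (array([ 0.7149, -0.3674]), np.float64(0.0004039288604801763))
```

View pics/crop.png

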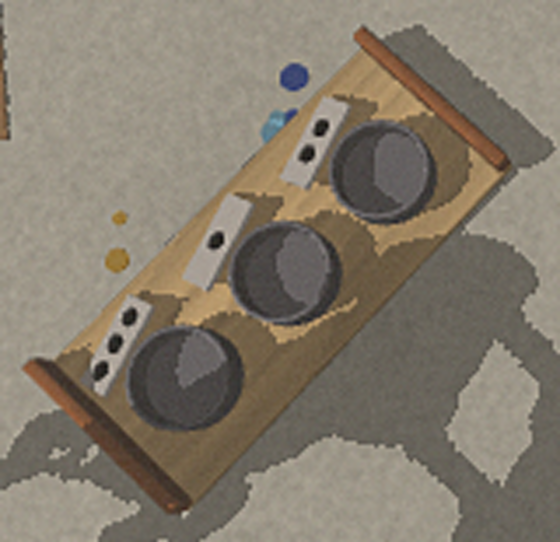

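Row in the crop: upper right cup has two dots, the middle one has one, the lower left has three. So cup1 = (0.542,0.178), cup2 = (0.618,0.113) and cup3 = (0.465,0.242). Spacing is 100 mm as specified, and the candles agree across both cameras. The tool's y axis is already nearly perpendicular to the row, so I keep the yaw.

```bash
cat > to.py <<'E'
import sys
from h import *
s=get_state();t=np.array(eval(sys.argv[1]))
r=R.from_quat(s["eef_rot"]);d=r.inv().apply(t-s["position"])/.5
print("clk",round(s["clock"],2),"pos",s["position"],"F",s["wrist_force"],"w",round(s["width"]*85.4,1),"gf",round(s["grasp_force"],1),"tilt",r.apply([0,0,1])[:2]);print("d",d,"rows",np.linalg.norm(d)*.5/.0417)
E
python3 to.py "[.6315,-.1235,.21]"
```

```text
clk 0.1 pos [0.2704 0.5353 0.2303] F [ 0.1369 -0.2777 -0.0038] w 85.1 gf 0.0 tilt [-0.0009 -0.0015]
d [-1.2388 -0.8504  0.0419] rows 18.023312835947106
```

>>> {"method": "step_arm", "body": {
  "plan": [
    {"dx": -1,"dy": -0.687,"dz": 0.02},
    {"dx": -1,"dy": -0.687,"dz": 0.02},
    {"dx": -1,"dy": -0.687,"dz": 0.02},
    {"dx": -1,"dy": -0.687,"dz": 0.02},
    {"dx": -1,"dy": -0.687,"dz": 0.02}
  ],
  "gripper": 85,
  "grip_force": 50
}}

```text
invalid input at $.plan[0]: expected keys dx, dy, dz, rx, ry, rz
```

>>> {"method": "step_arm", "body": {
  "plan": [
    {"dx": -0.8,"dy": -0.55,"dz": 0.02},
    {"dx": -0.8,"dy": -0.55,"dz": 0.02},
    {"dx": -0.8,"dy": -0.55,"dz": 0.02},
    {"dx": -0.8,"dy": -0.55,"dz": 0.02},
    {"dx": -0.8,"dy": -0.55,"dz": 0.02}
  ]
}}

```text
invalid input at $.plan[0]: expected keys dx, dy, dz, rx, ry, rz
```

```bash
python3 to.py "[.6315,-.1235,.21]"
```

```text
clk 0.1 pos [0.2704 0.5353 0.2303] F [ 0.1369 -0.2777 -0.0038] w 85.1 gf 0.0 tilt [-0.0009 -0.0015]
d [-1.2388 -0.8504  0.0419] rows 18.023312835947106
```

>>> {"method": "step_arm", "body": {
  "plan": [
    {"dx": -1,"dy": -0.687,"dz": 0.02,"rx": 0,"ry": 0,"rz": 0},
    {"dx": -1,"dy": -0.687,"dz": 0.02,"rx": 0,"ry": 0,"rz": 0},
    {"dx": -1,"dy": -0.687,"dz": 0.02,"rx": 0,"ry": 0,"rz": 0},
    {"dx": -1,"dy": -0.687,"dz": 0.02,"rx": 0,"ry": 0,"rz": 0},
    {"dx": -1,"dy": -0.687,"dz": 0.02,"rx": 0,"ry": 0,"rz": 0}
  ],
  "gripper": 85,
  "grip_force": 50
}}

```text
clock: 0.52
position: [0.3709, 0.3511, 0.2272]
eef_rot: [0.231, 0.973, -0.0, -0.0]
wrist_force: [0.6, 0.1, -0.3]
width: 0.993
grasp_force: 0.0
```

>>> {"method": "step_arm", "body": {
  "plan": [
    {"dx": -0.8,"dy": -0.55,"dz": 0.02,"rx": 0,"ry": 0,"rz": 0},
    {"dx": -0.8,"dy": -0.55,"dz": 0.02,"rx": 0,"ry": 0,"rz": 0},
    {"dx": -0.8,"dy": -0.55,"dz": 0.02,"rx": 0,"ry": 0,"rz": 0},
    {"dx": -0.8,"dy": -0.55,"dz": 0.02,"rx": 0,"ry": 0,"rz": 0},
    {"dx": -0.8,"dy": -0.55,"dz": 0.02,"rx": 0,"ry": 0,"rz": 0}
  ]
}}

```text
clock: 0.93
position: [0.471, 0.1682, 0.2232]
eef_rot: [0.232, 0.973, -0.0, -0.0]
wrist_force: [-0.4, 0.4, 0.2]
width: 0.998
grasp_force: 0.0
```

```bash
python3 to.py "[.6315,-.1235,.21]"
```

```text
clk 0.93 pos [0.471  0.1682 0.2232] F [-0.4437  0.4462  0.1575] w 85.2 gf 0.0 tilt [-0.0003 -0.    ]
d [-0.5495 -0.3759  0.0263] rows 7.989819940041506
```

>>> {"method": "step_arm", "body": {
  "plan": [
    {"dx": -0.55,"dy": -0.376,"dz": 0.026,"rx": 0,"ry": 0,"rz": 0},
    {"dx": -0.55,"dy": -0.376,"dz": 0.026,"rx": 0,"ry": 0,"rz": 0},
    {"dx": -0.55,"dy": -0.376,"dz": 0.026,"rx": 0,"ry": 0,"rz": 0},
    {"dx": -0.55,"dy": -0.376,"dz": 0.026,"rx": 0,"ry": 0,"rz": 0},
    {"dx": -0.55,"dy": -0.376,"dz": 0.026,"rx": 0,"ry": 0,"rz": 0}
  ]
}}

```text
clock: 1.35
position: [0.5715, -0.0143, 0.2149]
eef_rot: [0.232, 0.973, 0.0, -0.0]
wrist_force: [1.1, 0.2, 0.0]
width: 0.991
grasp_force: 0.0
```

```bash
python3 to.py "[.6315,-.1235,.20]"
```

```text
clk 1.35 pos [ 0.5715 -0.0143  0.2149] F [1.0881 0.2437 0.046 ] w 84.7 gf 0.0 tilt [-0.0005  0.0002]
d [-0.2057 -0.1407  0.0297] rows 3.009472553270916
```

>>> {"method": "step_arm", "body": {
  "plan": [
    {"dx": -0.206,"dy": -0.141,"dz": 0.03,"rx": 0,"ry": 0,"rz": 0},
    {"dx": -0.206,"dy": -0.141,"dz": 0.03,"rx": 0,"ry": 0,"rz": 0},
    {"dx": -0.206,"dy": -0.141,"dz": 0.03,"rx": 0,"ry": 0,"rz": 0},
    {"dx": -0.206,"dy": -0.141,"dz": 0.03,"rx": 0,"ry": 0,"rz": 0},
    {"dx": -0.206,"dy": -0.141,"dz": 0.03,"rx": 0,"ry": 0,"rz": 0}
  ]
}}

```text
clock: 1.77
position: [0.631, -0.1238, 0.1973]
eef_rot: [0.233, 0.972, -0.0, -0.002]
wrist_force: [-0.1, 0.8, 0.3]
width: 0.993
grasp_force: 0.0
```

```bash
python3 to.py "[.6315,-.1235,.076]"
python3 - <<'E'
from h import *
c=camera_params("wrist");p,d=capture("wrist");cv2.imwrite("pics/w1.png",p[:,:,::-1])
P=cloud(d,c).reshape(-1,3);P=P[np.isfinite(P[:,0])];m=(np.hypot(P[:,0]-.6315,P[:,1]+.1235)<.05)
T=P[m&(P[:,2]>.02)&(P[:,2]<.11)];print(len(T),circ(T,.025,[.6315,-.1235]) if len(T)>20 else 0)
T=P[m&(P[:,2]>.111)&(P[:,2]<.14)];print(len(T),T[:,:2].min(0),T[:,:2].max(0),T[:,2].max())
E
```

```text
clk 1.77 pos [ 0.631  -0.1238  0.1973] F [-0.0654  0.7793  0.2906] w 84.8 gf 0.0 tilt [-0.0047  0.0011]
d [-0.0017  0.0013  0.2426] rows 2.9088554392724286
580 (array([ 0.632 , -0.1243]), np.float64(7.990802408386344e-05))
2614 [ 0.6068 -0.1496] [ 0.6569 -0.0994] 0.13142894581583828
```

View pics/w1.png

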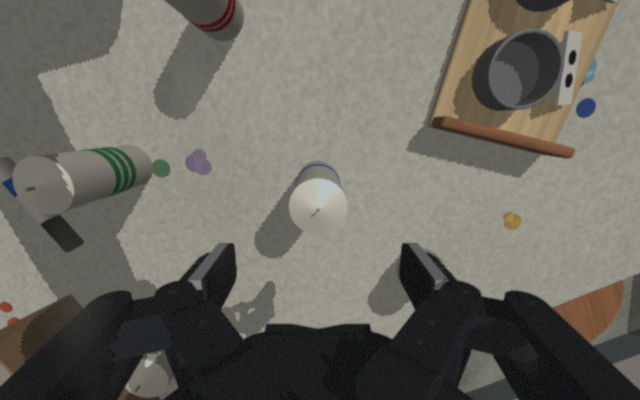

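The wrist view shows candle 1 (blue ring) at (318,205), centred between the fingers, with its fitted centre at (0.632,-0.124). Descending, then gripping.

>>> {"method": "step_arm", "body": {
  "plan": [
    {"dx": -0.002,"dy": 0,"dz": 0.06,"rx": 0,"ry": 0,"rz": 0},
    {"dx": -0.003,"dy": 0,"dz": 0.12,"rx": 0,"ry": 0,"rz": 0},
    {"dx": -0.003,"dy": 0,"dz": 0.18,"rx": 0,"ry": 0,"rz": 0},
    {"dx": -0.003,"dy": 0,"dz": 0.242,"rx": 0,"ry": 0,"rz": 0},
    {"dx": -0.003,"dy": 0,"dz": 0.242,"rx": 0,"ry": 0,"rz": 0}
  ]
}}

```text
clock: 2.23
position: [0.6286, -0.1197, 0.0722]
eef_rot: [0.231, 0.973, 0.0, -0.006]
wrist_force: [-1.0, 0.7, -2.3]
width: 0.996
grasp_force: 0.0
```

>>> {"method": "step_arm", "body": {
  "plan": [
    {"dx": 0,"dy": 0,"dz": 0,"rx": 0,"ry": 0,"rz": 0},
    {"dx": 0,"dy": 0,"dz": 0,"rx": 0,"ry": 0,"rz": 0},
    {"dx": 0,"dy": 0,"dz": 0,"rx": 0,"ry": 0,"rz": 0},
    {"dx": 0,"dy": 0,"dz": 0,"rx": 0,"ry": 0,"rz": 0},
    {"dx": 0,"dy": 0,"dz": 0,"rx": 0,"ry": 0,"rz": 0}
  ],
  "gripper": 40,
  "grip_force": 45
}}

```text
clock: 2.65
position: [0.6342, -0.1226, 0.0837]
eef_rot: [0.232, 0.973, 0.0, 0.003]
wrist_force: [-1.1, 0.5, 6.5]
width: 0.57
grasp_force: 46.5
```

```bash
python3 to.py "[.6315,-.1235,.19]"
```

```text
clk 2.65 pos [ 0.6342 -0.1226  0.0837] F [-1.1032  0.4636  6.5403] w 48.7 gf 46.5 tilt [ 0.0059 -0.0013]
d [ 0.0027 -0.0038 -0.2127] rows 2.55115062908606
```

The arm wobbles after stopping, so I let it settle before lifting.

>>> {"method": "step_arm", "body": {
  "plan": [
    {"dx": 0,"dy": 0,"dz": 0,"rx": 0,"ry": 0,"rz": 0},
    {"dx": 0,"dy": 0,"dz": 0,"rx": 0,"ry": 0,"rz": 0},
    {"dx": 0,"dy": 0,"dz": 0,"rx": 0,"ry": 0,"rz": 0},
    {"dx": 0,"dy": 0,"dz": 0,"rx": 0,"ry": 0,"rz": 0},
    {"dx": 0,"dy": 0,"dz": 0,"rx": 0,"ry": 0,"rz": 0}
  ]
}}

```text
clock: 3.07
position: [0.6342, -0.1226, 0.0837]
eef_rot: [0.232, 0.973, 0.0, 0.003]
wrist_force: [-1.8, -0.6, 8.0]
width: 0.57
grasp_force: 46.5
```

```bash
python3 to.py "[.6315,-.1235,.19]"
```

```text
clk 3.07 pos [ 0.6342 -0.1226  0.0837] F [-1.8345 -0.6155  7.974 ] w 48.7 gf 46.5 tilt [ 0.006  -0.0012]
d [ 0.0027 -0.0037 -0.2127] rows 2.5504792080354277
```

>>> {"method": "step_arm", "body": {
  "plan": [
    {"dx": 0,"dy": 0,"dz": -0.02,"rx": 0,"ry": 0,"rz": 0},
    {"dx": 0,"dy": 0,"dz": -0.06,"rx": 0,"ry": 0,"rz": 0},
    {"dx": 0,"dy": 0,"dz": -0.11,"rx": 0,"ry": 0,"rz": 0},
    {"dx": 0,"dy": 0,"dz": -0.16,"rx": 0,"ry": 0,"rz": 0},
    {"dx": 0,"dy": 0,"dz": -0.18,"rx": 0,"ry": 0,"rz": 0}
  ]
}}

```text
clock: 3.48
position: [0.6338, -0.1226, 0.1751]
eef_rot: [0.232, 0.973, -0.0, 0.003]
wrist_force: [1.0, -0.4, 0.4]
width: 0.575
grasp_force: 46.9
```

>>> {"method": "step_arm", "body": {
  "plan": [
    {"dx": 0,"dy": 0,"dz": 0,"rx": 0,"ry": 0,"rz": 0},
    {"dx": 0,"dy": 0,"dz": 0,"rx": 0,"ry": 0,"rz": 0},
    {"dx": 0,"dy": 0,"dz": 0,"rx": 0,"ry": 0,"rz": 0},
    {"dx": 0,"dy": 0,"dz": 0,"rx": 0,"ry": 0,"rz": 0},
    {"dx": 0,"dy": 0,"dz": 0,"rx": 0,"ry": 0,"rz": 0}
  ]
}}

```text
clock: 3.9
position: [0.6318, -0.1221, 0.1673]
eef_rot: [0.232, 0.973, 0.0, -0.002]
wrist_force: [0.5, -0.6, -1.7]
width: 0.574
grasp_force: 46.9
```

```bash
python3 to.py "[.5416,.1776,.18]"
python3 - <<'E'
from h import *
s=get_state();c=camera_params("side");p,d=capture("side");x,y,z=s["position"]
u,v=proj([x,y,z-.02],c).astype(int);cv2.imwrite("pics/s1.png",cv2.resize(p[max(v-90,0):v+90,u-100:u+100,::-1],None,fx=3,fy=3,interpolation=2))
P=cloud(d,c).reshape(-1,3);m=np.hypot(P[:,0]-x,P[:,1]-y)<.035
T=P[m&(P[:,2]>.02)&(P[:,2]<z-.02)];print(len(T),T[:,2].min(),circ(T,.025,[x,y]))
for a,b in((0,.03),(.03,.06)):
    q=T[(T[:,2]>T[:,2].min()+a)&(T[:,2]<T[:,2].min()+b)];print(circ(q,.025,[x,y]))
E
```

```text
clk 3.9 pos [ 0.6318 -0.1221  0.1673] F [ 0.5454 -0.6414 -1.7018] w 49.0 gf 46.9 tilt [-0.0032  0.0008]
d [ 0.4315  0.4536 -0.0244] rows 7.5121982508869785
528 0.08343020394403633 (array([ 0.6298, -0.1234]), np.float64(0.0006160680972071442))
(array([ 0.6294, -0.1237]), np.float64(0.0005581099512648804))
(array([ 0.63  , -0.1233]), np.float64(0.0006638023466888424))
```

View pics/s1.png

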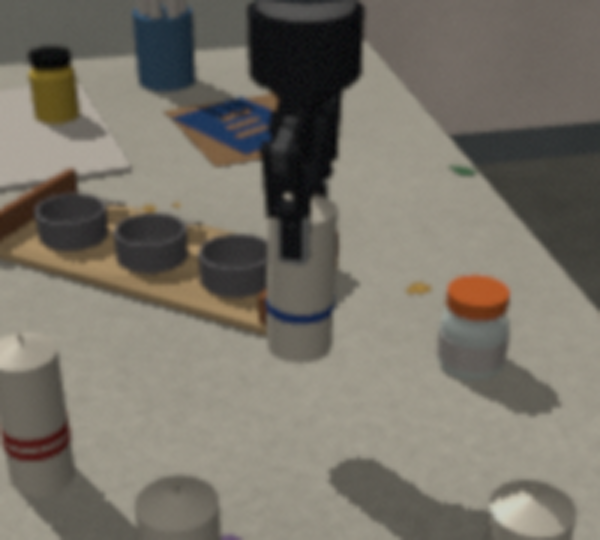

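Candle 1 hangs upright with its blue ring untouched. Its lower end is at about z 0.083, which agrees with TCP − 0.0837. Carrying it to the cup.

>>> {"method": "step_arm", "body": {
  "plan": [
    {"dx": 0.03,"dy": 0.03,"dz": -0.01,"rx": 0,"ry": 0,"rz": 0},
    {"dx": 0.07,"dy": 0.075,"dz": -0.02,"rx": 0,"ry": 0,"rz": 0},
    {"dx": 0.12,"dy": 0.125,"dz": -0.025,"rx": 0,"ry": 0,"rz": 0},
    {"dx": 0.17,"dy": 0.175,"dz": -0.025,"rx": 0,"ry": 0,"rz": 0},
    {"dx": 0.22,"dy": 0.23,"dz": -0.025,"rx": 0,"ry": 0,"rz": 0}
  ]
}}

```text
clock: 4.37
position: [0.5854, 0.0308, 0.1816]
eef_rot: [0.232, 0.973, -0.0, -0.0]
wrist_force: [0.6, -0.3, -1.4]
width: 0.574
grasp_force: 46.9
```

>>> {"method": "step_arm", "body": {
  "plan": [
    {"dx": 0.05,"dy": 0.052,"dz": 0,"rx": 0,"ry": 0,"rz": 0},
    {"dx": 0.1,"dy": 0.105,"dz": 0,"rx": 0,"ry": 0,"rz": 0},
    {"dx": 0.15,"dy": 0.158,"dz": 0,"rx": 0,"ry": 0,"rz": 0},
    {"dx": 0.19,"dy": 0.2,"dz": 0,"rx": 0,"ry": 0,"rz": 0},
    {"dx": 0.21,"dy": 0.223,"dz": 0,"rx": 0,"ry": 0,"rz": 0}
  ]
}}

```text
clock: 4.78
position: [0.5412, 0.1801, 0.1815]
eef_rot: [0.23, 0.973, 0.0, -0.001]
wrist_force: [-0.5, -0.0, -0.7]
width: 0.574
grasp_force: 46.9
```

>>> {"method": "step_arm", "body": {
  "plan": [
    {"dx": 0,"dy": 0,"dz": 0,"rx": 0,"ry": 0,"rz": 0},
    {"dx": 0,"dy": 0,"dz": 0,"rx": 0,"ry": 0,"rz": 0},
    {"dx": 0,"dy": 0,"dz": 0,"rx": 0,"ry": 0,"rz": 0},
    {"dx": 0,"dy": 0,"dz": 0,"rx": 0,"ry": 0,"rz": 0},
    {"dx": 0,"dy": 0,"dz": 0,"rx": 0,"ry": 0,"rz": 0}
  ]
}}

```text
clock: 5.2
position: [0.5431, 0.1757, 0.1817]
eef_rot: [0.233, 0.973, -0.0, -0.0]
wrist_force: [-0.4, 0.7, -0.5]
width: 0.573
grasp_force: 46.9
```

```bash
cat > held.py <<'E'
from h import *
s=get_state();x,y,z=s["position"];c=camera_params("side");p,d=capture("side")
P=cloud(d,c).reshape(-1,3);m=np.hypot(P[:,0]-x,P[:,1]-y)<.035
T=P[m&(P[:,2]>.055)&(P[:,2]<z-.015)];print("side held",len(T),T[:,2].min(),circ(T,.025,[x,y]))
for k in("A",(.6176,.1134)),("B",(.5416,.1776)),("C",(.4652,.2418)):
    q=P[(np.hypot(P[:,0]-k[1][0],P[:,1]-k[1][1])<.05)&(P[:,2]>.038)&(P[:,2]<.05)];print(k[0],len(q),circ(q,.035,k[1]))
E
python3 held.py;python3 to.py "[.543,.178,.11]"
```

```text
side held 395 0.09809737415827341 (array([0.5413, 0.1743]), np.float64(0.0007958009226742627))
A 135 (array([0.6185, 0.1098]), np.float64(0.0010872878038419437))
B 127 (array([0.5422, 0.1743]), np.float64(0.0012665341940699404))
C 111 (array([0.466 , 0.2388]), np.float64(0.0010634149796878364))
clk 5.25 pos [0.5431 0.1758 0.1818] F [-0.4036  0.5172 -2.0477] w 49.0 gf 46.9 tilt [-0.0001 -0.0002]
d [0.0021 0.0039 0.1436] rows 1.7231535444956632
```

In the side camera the candle and cup agree within 1 mm. Lowering slowly.

>>> {"method": "step_arm", "body": {
  "plan": [
    {"dx": 0,"dy": 0.002,"dz": 0.03,"rx": 0,"ry": 0,"rz": 0},
    {"dx": 0,"dy": 0.002,"dz": 0.07,"rx": 0,"ry": 0,"rz": 0},
    {"dx": 0,"dy": 0.002,"dz": 0.105,"rx": 0,"ry": 0,"rz": 0},
    {"dx": 0,"dy": 0.002,"dz": 0.13,"rx": 0,"ry": 0,"rz": 0},
    {"dx": 0,"dy": 0.002,"dz": 0.143,"rx": 0,"ry": 0,"rz": 0}
  ]
}}

```text
clock: 5.67
position: [0.5425, 0.177, 0.108]
eef_rot: [0.232, 0.973, -0.001, -0.001]
wrist_force: [-0.6, -0.3, -1.6]
width: 0.574
grasp_force: 46.9
```

>>> {"method": "step_arm", "body": {
  "plan": [
    {"dx": 0,"dy": 0,"dz": 0.002,"rx": 0,"ry": 0,"rz": 0},
    {"dx": 0,"dy": 0,"dz": 0.004,"rx": 0,"ry": 0,"rz": 0},
    {"dx": 0,"dy": 0,"dz": 0.006,"rx": 0,"ry": 0,"rz": 0},
    {"dx": 0,"dy": 0,"dz": 0.008,"rx": 0,"ry": 0,"rz": 0},
    {"dx": 0,"dy": 0,"dz": 0.008,"rx": 0,"ry": 0,"rz": 0}
  ]
}}

```text
clock: 6.08
position: [0.5436, 0.1778, 0.1073]
eef_rot: [0.232, 0.973, 0.0, 0.001]
wrist_force: [0.2, 0.5, -1.9]
width: 0.57
grasp_force: 46.9
```

```bash
python3 to.py "[.543,.178,.0997]"
```

```text
clk 6.08 pos [0.5436 0.1778 0.1073] F [ 0.1572  0.4771 -1.9246] w 48.7 gf 46.9 tilt [0.0013 0.0003]
d [ 0.0012 -0.0002  0.0152] rows 0.18242053328927843
```

>>> {"method": "step_arm", "body": {
  "plan": [
    {"dx": 0,"dy": 0,"dz": 0.003,"rx": 0,"ry": 0,"rz": 0},
    {"dx": 0,"dy": 0,"dz": 0.006,"rx": 0,"ry": 0,"rz": 0},
    {"dx": 0,"dy": 0,"dz": 0.009,"rx": 0,"ry": 0,"rz": 0},
    {"dx": 0,"dy": 0,"dz": 0.011,"rx": 0,"ry": 0,"rz": 0},
    {"dx": 0,"dy": 0,"dz": 0.012,"rx": 0,"ry": 0,"rz": 0}
  ]
}}

```text
clock: 6.5
position: [0.543, 0.1777, 0.1001]
eef_rot: [0.232, 0.973, -0.0, -0.0]
wrist_force: [-0.2, 0.0, -1.8]
width: 0.569
grasp_force: 46.9
```

>>> {"method": "step_arm", "body": {
  "plan": [
    {"dx": 0,"dy": 0,"dz": 0.001,"rx": 0,"ry": 0,"rz": 0},
    {"dx": 0,"dy": 0,"dz": 0.002,"rx": 0,"ry": 0,"rz": 0},
    {"dx": 0,"dy": 0,"dz": 0.003,"rx": 0,"ry": 0,"rz": 0},
    {"dx": 0,"dy": 0,"dz": 0.003,"rx": 0,"ry": 0,"rz": 0},
    {"dx": 0,"dy": 0,"dz": 0.003,"rx": 0,"ry": 0,"rz": 0}
  ]
}}

```text
clock: 6.92
position: [0.5434, 0.1776, 0.0998]
eef_rot: [0.232, 0.973, 0.0, 0.0]
wrist_force: [-2.2, -1.7, 3.8]
width: 0.574
grasp_force: 47.5
```

```bash
python3 to.py "[.543,.178,.0997]"
```

```text
clk 6.92 pos [0.5434 0.1776 0.0998] F [-2.1979 -1.6637  3.8061] w 49.1 gf 47.5 tilt [ 0.0009 -0.0001]
d [0.0011 0.0004 0.0001] rows 0.013549177479611842
```

Contact at the expected height (0.0998, +3.8 N). Releasing.

>>> {"method": "step_arm", "body": {
  "plan": [
    {"dx": 0,"dy": 0,"dz": 0,"rx": 0,"ry": 0,"rz": 0},
    {"dx": 0,"dy": 0,"dz": 0,"rx": 0,"ry": 0,"rz": 0},
    {"dx": 0,"dy": 0,"dz": 0,"rx": 0,"ry": 0,"rz": 0},
    {"dx": 0,"dy": 0,"dz": 0,"rx": 0,"ry": 0,"rz": 0},
    {"dx": 0,"dy": 0,"dz": 0,"rx": 0,"ry": 0,"rz": 0}
  ],
  "gripper": 85
}}

```text
clock: 7.33
position: [0.5431, 0.1778, 0.0986]
eef_rot: [0.232, 0.973, -0.0, -0.0]
wrist_force: [-0.4, -0.2, -0.1]
width: 0.995
grasp_force: 0.0
```

>>> {"method": "step_arm", "body": {
  "plan": [
    {"dx": 0,"dy": 0,"dz": -0.03,"rx": 0,"ry": 0,"rz": 0},
    {"dx": 0,"dy": 0,"dz": -0.08,"rx": 0,"ry": 0,"rz": 0},
    {"dx": 0,"dy": 0,"dz": -0.15,"rx": 0,"ry": 0,"rz": 0},
    {"dx": 0,"dy": 0,"dz": -0.2,"rx": 0,"ry": 0,"rz": 0},
    {"dx": 0,"dy": 0,"dz": -0.22,"rx": 0,"ry": 0,"rz": 0}
  ]
}}

```text
clock: 7.75
position: [0.5444, 0.1781, 0.214]
eef_rot: [0.232, 0.973, 0.002, 0.003]
wrist_force: [0.8, -0.3, 1.2]
width: 0.996
grasp_force: 0.0
```

```bash
cat > chk.py <<'E'
from h import *
s=get_state();o=[]
c=camera_params("side");p,d=capture("side");P=cloud(d,c).reshape(-1,3)
for nm,k in dict(A=(.618,.112),B=(.542,.176),C=(.4655,.2405),c2=(.423,-.1357),c3=(.5115,-.3195),pl=(.7149,-.3674)).items():
    m=np.hypot(P[:,0]-k[0],P[:,1]-k[1])<.032
    T=P[m&(P[:,2]>.055)&(P[:,2]<.145)]
    if len(T)>50:
        lo=T[T[:,2]<.08];hi=T[(T[:,2]>.09)&(T[:,2]<.115)]
        print(nm,len(T),circ(lo,.025,k)[0],circ(hi,.025,k)[0],"top",T[:,2].max())
E
python3 chk.py; python3 to.py "[.422,-.135,.21]"
```

```text
B 509 [0.5415 0.1753] [0.5412 0.1753] top 0.14287784405359422
c2 761 [ 0.4229 -0.1359] [ 0.423  -0.1358] top 0.1295348475138825
c3 1091 [ 0.5115 -0.3205] [ 0.5115 -0.3202] top 0.13035868192204225
pl 1134 [ 0.7148 -0.3674] [ 0.715  -0.3674] top 0.1312873749097091
clk 7.8 pos [0.5446 0.1781 0.2143] F [-1.6013 -0.2723  1.3066] w 85.2 gf 0.0 tilt [0.0075 0.002 ]
d [-0.0634 -0.6696  0.0055] rows 8.065307131918448
```

Candle 1 stands upright in its cup. Next is candle 2.

>>> {"method": "step_arm", "body": {
  "plan": [
    {"dx": -0.064,"dy": -0.67,"dz": 0,"rx": 0,"ry": 0,"rz": 0},
    {"dx": -0.064,"dy": -0.67,"dz": 0,"rx": 0,"ry": 0,"rz": 0},
    {"dx": -0.064,"dy": -0.67,"dz": 0,"rx": 0,"ry": 0,"rz": 0},
    {"dx": -0.064,"dy": -0.67,"dz": 0,"rx": 0,"ry": 0,"rz": 0},
    {"dx": -0.064,"dy": -0.67,"dz": 0,"rx": 0,"ry": 0,"rz": 0}
  ]
}}

```text
clock: 8.22
position: [0.4659, -0.0176, 0.2068]
eef_rot: [0.231, 0.973, -0.0, -0.001]
wrist_force: [1.3, -0.5, -0.2]
width: 0.997
grasp_force: 0.0
```

```bash
python3 to.py "[.4225,-.1355,.20]"
```

```text
clk 8.22 pos [ 0.4659 -0.0176  0.2068] F [ 1.2739 -0.4592 -0.2384] w 85.1 gf 0.0 tilt [-0.0024  0.0002]
d [-0.0286 -0.2496  0.0138] rows 3.0175124309140795
```

>>> {"method": "step_arm", "body": {
  "plan": [
    {"dx": -0.01,"dy": -0.08,"dz": 0.005,"rx": 0,"ry": 0,"rz": 0},
    {"dx": -0.018,"dy": -0.15,"dz": 0.01,"rx": 0,"ry": 0,"rz": 0},
    {"dx": -0.024,"dy": -0.21,"dz": 0.012,"rx": 0,"ry": 0,"rz": 0},
    {"dx": -0.028,"dy": -0.24,"dz": 0.012,"rx": 0,"ry": 0,"rz": 0},
    {"dx": -0.029,"dy": -0.25,"dz": 0.012,"rx": 0,"ry": 0,"rz": 0}
  ]
}}

```text
clock: 8.63
position: [0.4226, -0.1364, 0.201]
eef_rot: [0.233, 0.972, -0.0, -0.001]
wrist_force: [-0.6, 0.5, 0.6]
width: 0.996
grasp_force: 0.0
```

>>> {"method": "step_arm", "body": {
  "plan": [
    {"dx": 0,"dy": 0,"dz": 0,"rx": 0,"ry": 0,"rz": 0},
    {"dx": 0,"dy": 0,"dz": 0,"rx": 0,"ry": 0,"rz": 0},
    {"dx": 0,"dy": 0,"dz": 0,"rx": 0,"ry": 0,"rz": 0}
  ]
}}

```text
clock: 8.88
position: [0.4243, -0.1334, 0.2024]
eef_rot: [0.231, 0.973, 0.0, -0.0]
wrist_force: [0.5, -1.0, -0.0]
width: 0.992
grasp_force: 0.0
```

```bash
cat > wr.py <<'E'
import sys
from h import *
k=eval(sys.argv[1]);c=camera_params("wrist");p,d=capture("wrist")
P=cloud(d,c).reshape(-1,3);P=P[np.isfinite(P[:,0])];m=(np.hypot(P[:,0]-k[0],P[:,1]-k[1])<.05)
T=P[m&(P[:,2]>.02)&(P[:,2]<.11)];print(len(T),circ(T,.025,k) if len(T)>20 else 0)
T=P[m&(P[:,2]>.111)&(P[:,2]<.14)];print((T[:,:2].min(0)+T[:,:2].max(0))/2,T[:,2].max())
E
python3 wr.py "[.4225,-.1355]"; python3 to.py "[.4225,-.1355,.08]"
```

```text
540 (array([ 0.4229, -0.1357]), np.float64(0.0001251797411720764))
[ 0.4229 -0.1356] 0.13097197301707925
clk 8.93 pos [ 0.4243 -0.1333  0.2026] F [0.3097 0.4078 0.4843] w 85.1 gf 0.0 tilt [-0.0003  0.0005]
d [ 0.0012 -0.0056  0.2452] rows 2.940571627061872
```

>>> {"method": "step_arm", "body": {
  "plan": [
    {"dx": 0,"dy": -0.005,"dz": 0.04,"rx": 0,"ry": 0,"rz": 0},
    {"dx": 0,"dy": -0.005,"dz": 0.11,"rx": 0,"ry": 0,"rz": 0},
    {"dx": 0,"dy": -0.005,"dz": 0.18,"rx": 0,"ry": 0,"rz": 0},
    {"dx": 0,"dy": -0.005,"dz": 0.22,"rx": 0,"ry": 0,"rz": 0},
    {"dx": 0,"dy": -0.005,"dz": 0.24,"rx": 0,"ry": 0,"rz": 0}
  ]
}}

```text
clock: 9.35
position: [0.4215, -0.1349, 0.079]
eef_rot: [0.231, 0.973, 0.001, -0.003]
wrist_force: [-0.5, 0.0, -0.0]
width: 0.997
grasp_force: 0.0
```

>>> {"method": "step_arm", "body": {
  "plan": [
    {"dx": 0,"dy": 0,"dz": 0,"rx": 0,"ry": 0,"rz": 0},
    {"dx": 0,"dy": 0,"dz": 0,"rx": 0,"ry": 0,"rz": 0},
    {"dx": 0,"dy": 0,"dz": 0,"rx": 0,"ry": 0,"rz": 0},
    {"dx": 0,"dy": 0,"dz": 0,"rx": 0,"ry": 0,"rz": 0}
  ]
}}

```text
clock: 9.68
position: [0.424, -0.1369, 0.0852]
eef_rot: [0.232, 0.973, -0.0, 0.002]
wrist_force: [-0.6, 0.4, 0.1]
width: 0.995
grasp_force: 0.0
```

>>> {"method": "step_arm", "body": {
  "plan": [
    {"dx": 0,"dy": 0,"dz": 0,"rx": 0,"ry": 0,"rz": 0},
    {"dx": 0,"dy": 0,"dz": 0,"rx": 0,"ry": 0,"rz": 0},
    {"dx": 0,"dy": 0,"dz": 0,"rx": 0,"ry": 0,"rz": 0},
    {"dx": 0,"dy": 0,"dz": 0,"rx": 0,"ry": 0,"rz": 0},
    {"dx": 0,"dy": 0,"dz": 0,"rx": 0,"ry": 0,"rz": 0}
  ],
  "gripper": 40
}}

```text
clock: 10.1
position: [0.4233, -0.1368, 0.0838]
eef_rot: [0.232, 0.973, 0.0, 0.001]
wrist_force: [-0.1, 0.8, 4.6]
width: 0.572
grasp_force: 47.1
```

```bash
python3 to.py "[.4225,-.1355,.08]"
```

```text
clk 10.1 pos [ 0.4233 -0.1368  0.0838] F [-0.0724  0.7516  4.5602] w 48.8 gf 47.1 tilt [ 0.0016 -0.0004]
d [0.0026 0.0015 0.0077] rows 0.09864111756430673
```

>>> {"method": "step_arm", "body": {
  "plan": [
    {"dx": 0,"dy": 0,"dz": -0.02,"rx": 0,"ry": 0,"rz": 0},
    {"dx": 0,"dy": 0,"dz": -0.06,"rx": 0,"ry": 0,"rz": 0},
    {"dx": 0,"dy": 0,"dz": -0.11,"rx": 0,"ry": 0,"rz": 0},
    {"dx": 0,"dy": 0,"dz": -0.16,"rx": 0,"ry": 0,"rz": 0},
    {"dx": 0,"dy": 0,"dz": -0.19,"rx": 0,"ry": 0,"rz": 0}
  ]
}}

```text
clock: 10.52
position: [0.423, -0.1368, 0.1808]
eef_rot: [0.232, 0.973, -0.0, 0.001]
wrist_force: [-0.2, -1.2, -1.4]
width: 0.57
grasp_force: 46.9
```

```bash
python3 to.py "[.619,.113,.18]"
```

```text
clk 10.52 pos [ 0.423  -0.1368  0.1808] F [-0.2311 -1.2053 -1.4397] w 48.7 gf 46.9 tilt [ 0.0018 -0.0009]
d [-0.1245  0.6227  0.0018] rows 7.6147070305931885
```

>>> {"method": "step_arm", "body": {
  "plan": [
    {"dx": -0.008,"dy": 0.04,"dz": 0,"rx": 0,"ry": 0,"rz": 0},
    {"dx": -0.02,"dy": 0.1,"dz": 0,"rx": 0,"ry": 0,"rz": 0},
    {"dx": -0.035,"dy": 0.17,"dz": 0,"rx": 0,"ry": 0,"rz": 0},
    {"dx": -0.049,"dy": 0.245,"dz": 0,"rx": 0,"ry": 0,"rz": 0},
    {"dx": -0.064,"dy": 0.32,"dz": 0,"rx": 0,"ry": 0,"rz": 0}
  ]
}}

```text
clock: 10.93
position: [0.524, -0.007, 0.178]
eef_rot: [0.232, 0.973, -0.0, -0.0]
wrist_force: [0.7, -0.5, -1.1]
width: 0.57
grasp_force: 47.1
```

>>> {"method": "step_arm", "body": {
  "plan": [
    {"dx": -0.015,"dy": 0.075,"dz": 0,"rx": 0,"ry": 0,"rz": 0},
    {"dx": -0.03,"dy": 0.15,"dz": 0,"rx": 0,"ry": 0,"rz": 0},
    {"dx": -0.045,"dy": 0.22,"dz": 0,"rx": 0,"ry": 0,"rz": 0},
    {"dx": -0.055,"dy": 0.275,"dz": 0,"rx": 0,"ry": 0,"rz": 0},
    {"dx": -0.06,"dy": 0.302,"dz": 0,"rx": 0,"ry": 0,"rz": 0}
  ]
}}

```text
clock: 11.35
position: [0.6193, 0.1161, 0.1766]
eef_rot: [0.231, 0.973, 0.0, -0.001]
wrist_force: [-0.1, -0.8, -2.1]
width: 0.575
grasp_force: 47.2
```

>>> {"method": "step_arm", "body": {
  "plan": [
    {"dx": 0,"dy": 0,"dz": 0,"rx": 0,"ry": 0,"rz": 0},
    {"dx": 0,"dy": 0,"dz": 0,"rx": 0,"ry": 0,"rz": 0},
    {"dx": 0,"dy": 0,"dz": 0,"rx": 0,"ry": 0,"rz": 0},
    {"dx": 0,"dy": 0,"dz": 0,"rx": 0,"ry": 0,"rz": 0},
    {"dx": 0,"dy": 0,"dz": 0,"rx": 0,"ry": 0,"rz": 0}
  ]
}}

```text
clock: 11.77
position: [0.6181, 0.112, 0.1784]
eef_rot: [0.232, 0.973, -0.0, 0.0]
wrist_force: [0.7, 0.3, -1.8]
width: 0.569
grasp_force: 47.3
```

```bash
python3 held.py; python3 to.py "[.619,.113,.0998]"
```

```text
side held 420 0.09386744312321893 (array([0.6178, 0.1123]), np.float64(0.0008968741448716379))
A 137 (array([0.6185, 0.1098]), np.float64(0.0009869534457481108))
B 130 (array([0.5424, 0.1783]), np.float64(0.003883128384780516))
C 117 (array([0.4657, 0.2385]), np.float64(0.0011325173083726325))
clk 11.82 pos [0.6181 0.1121 0.1784] F [-0.5084  0.8819 -1.4016] w 48.6 gf 47.3 tilt [ 0.0004 -0.0001]
d [-0.0007  0.0025  0.1571] rows 1.8841266794853386
```

>>> {"method": "step_arm", "body": {
  "plan": [
    {"dx": 0,"dy": -0.002,"dz": 0.03,"rx": 0,"ry": 0,"rz": 0},
    {"dx": 0,"dy": -0.002,"dz": 0.07,"rx": 0,"ry": 0,"rz": 0},
    {"dx": 0,"dy": -0.002,"dz": 0.105,"rx": 0,"ry": 0,"rz": 0},
    {"dx": 0,"dy": -0.002,"dz": 0.13,"rx": 0,"ry": 0,"rz": 0},
    {"dx": 0,"dy": -0.002,"dz": 0.14,"rx": 0,"ry": 0,"rz": 0}
  ]
}}

```text
clock: 12.23
position: [0.6167, 0.1115, 0.1053]
eef_rot: [0.232, 0.973, -0.001, -0.002]
wrist_force: [-0.4, -0.4, -2.7]
width: 0.562
grasp_force: 47.3
```

>>> {"method": "step_arm", "body": {
  "plan": [
    {"dx": 0,"dy": 0,"dz": 0,"rx": 0,"ry": 0,"rz": 0},
    {"dx": 0,"dy": 0,"dz": 0,"rx": 0,"ry": 0,"rz": 0},
    {"dx": 0,"dy": 0,"dz": 0.002,"rx": 0,"ry": 0,"rz": 0},
    {"dx": 0,"dy": 0,"dz": 0.003,"rx": 0,"ry": 0,"rz": 0},
    {"dx": 0,"dy": 0,"dz": 0.003,"rx": 0,"ry": 0,"rz": 0}
  ]
}}

```text
clock: 12.65
position: [0.6184, 0.1121, 0.1075]
eef_rot: [0.232, 0.973, 0.0, 0.001]
wrist_force: [-0.3, 0.6, -2.2]
width: 0.564
grasp_force: 47.3
```

```bash
python3 to.py "[.619,.113,.0998]"
```

```text
clk 12.65 pos [0.6184 0.1121 0.1075] F [-0.3248  0.5972 -2.1593] w 48.1 gf 47.3 tilt [0.0016 0.0002]
d [-0.0003  0.0021  0.0154] rows 0.18636850261720997
```

>>> {"method": "step_arm", "body": {
  "plan": [
    {"dx": 0,"dy": 0,"dz": 0.003,"rx": 0,"ry": 0,"rz": 0},
    {"dx": 0,"dy": 0,"dz": 0.006,"rx": 0,"ry": 0,"rz": 0},
    {"dx": 0,"dy": 0,"dz": 0.009,"rx": 0,"ry": 0,"rz": 0},
    {"dx": 0,"dy": 0,"dz": 0.011,"rx": 0,"ry": 0,"rz": 0},
    {"dx": 0,"dy": 0,"dz": 0.012,"rx": 0,"ry": 0,"rz": 0}
  ]
}}

```text
clock: 13.07
position: [0.6178, 0.1121, 0.1]
eef_rot: [0.232, 0.973, -0.0, -0.0]
wrist_force: [0.5, -0.4, -0.9]
width: 0.569
grasp_force: 47.3
```

>>> {"method": "step_arm", "body": {
  "plan": [
    {"dx": 0,"dy": 0,"dz": 0.001,"rx": 0,"ry": 0,"rz": 0},
    {"dx": 0,"dy": 0,"dz": 0.002,"rx": 0,"ry": 0,"rz": 0},
    {"dx": 0,"dy": 0,"dz": 0.003,"rx": 0,"ry": 0,"rz": 0},
    {"dx": 0,"dy": 0,"dz": 0.003,"rx": 0,"ry": 0,"rz": 0},
    {"dx": 0,"dy": 0,"dz": 0.003,"rx": 0,"ry": 0,"rz": 0}
  ]
}}

```text
clock: 13.48
position: [0.618, 0.112, 0.0998]
eef_rot: [0.232, 0.973, 0.0, 0.0]
wrist_force: [-2.4, -0.3, 3.7]
width: 0.572
grasp_force: 48.0
```

```bash
python3 to.py "[.619,.113,.0998]"
```

```text
clk 13.48 pos [0.618  0.112  0.0998] F [-2.373  -0.3304  3.7206] w 48.9 gf 48.0 tilt [ 0.0008 -0.0001]
d [-0.0008  0.0026  0.0001] rows 0.03279537362349671
```

Seated on the floor at 0.0998. Releasing.

>>> {"method": "step_arm", "body": {
  "plan": [
    {"dx": 0,"dy": 0,"dz": 0,"rx": 0,"ry": 0,"rz": 0},
    {"dx": 0,"dy": 0,"dz": 0,"rx": 0,"ry": 0,"rz": 0},
    {"dx": 0,"dy": 0,"dz": 0,"rx": 0,"ry": 0,"rz": 0},
    {"dx": 0,"dy": 0,"dz": 0,"rx": 0,"ry": 0,"rz": 0},
    {"dx": 0,"dy": 0,"dz": 0,"rx": 0,"ry": 0,"rz": 0}
  ],
  "gripper": 85
}}

```text
clock: 13.9
position: [0.6179, 0.1121, 0.0986]
eef_rot: [0.232, 0.973, 0.0, -0.0]
wrist_force: [-0.3, 0.9, 0.2]
width: 0.996
grasp_force: 0.0
```

>>> {"method": "step_arm", "body": {
  "plan": [
    {"dx": 0,"dy": 0,"dz": -0.03,"rx": 0,"ry": 0,"rz": 0},
    {"dx": 0,"dy": 0,"dz": -0.08,"rx": 0,"ry": 0,"rz": 0},
    {"dx": 0,"dy": 0,"dz": -0.15,"rx": 0,"ry": 0,"rz": 0},
    {"dx": 0,"dy": 0,"dz": -0.2,"rx": 0,"ry": 0,"rz": 0},
    {"dx": 0,"dy": 0,"dz": -0.22,"rx": 0,"ry": 0,"rz": 0}
  ]
}}

```text
clock: 14.32
position: [0.6192, 0.1123, 0.2142]
eef_rot: [0.232, 0.973, 0.001, 0.003]
wrist_force: [0.4, -0.2, -0.1]
width: 0.996
grasp_force: 0.0
```

```bash
python3 chk.py; python3 to.py "[.5113,-.3195,.205]"
```

```text
A 555 [0.618  0.1124] [0.6183 0.1128] top 0.1428284241920793
B 510 [0.5413 0.1755] [0.5414 0.1751] top 0.1430934731655812
c3 1081 [ 0.5115 -0.3204] [ 0.5116 -0.3201] top 0.1300506796772405
pl 1131 [ 0.7149 -0.3673] [ 0.7149 -0.3673] top 0.13132849100445582
clk 14.37 pos [0.6194 0.1123 0.2147] F [-0.5827 -0.2259  1.9894] w 84.8 gf 0.0 tilt [0.008 0.001]
d [-0.1963 -0.8683  0.0167] rows 10.67643812111633
```

>>> {"method": "step_arm", "body": {
  "plan": [
    {"dx": -0.2,"dy": -0.87,"dz": 0.01,"rx": 0,"ry": 0,"rz": 0},
    {"dx": -0.2,"dy": -0.87,"dz": 0.01,"rx": 0,"ry": 0,"rz": 0},
    {"dx": -0.2,"dy": -0.87,"dz": 0.01,"rx": 0,"ry": 0,"rz": 0},
    {"dx": -0.2,"dy": -0.87,"dz": 0.01,"rx": 0,"ry": 0,"rz": 0},
    {"dx": -0.2,"dy": -0.87,"dz": 0.01,"rx": 0,"ry": 0,"rz": 0}
  ]
}}

```text
clock: 14.78
position: [0.5668, -0.0916, 0.2044]
eef_rot: [0.231, 0.973, -0.0, -0.001]
wrist_force: [0.8, -0.8, -0.7]
width: 0.995
grasp_force: 0.0
```

```bash
python3 to.py "[.5113,-.3195,.205]"
```

```text
clk 14.78 pos [ 0.5668 -0.0916  0.2044] F [ 0.8016 -0.7501 -0.6804] w 84.9 gf 0.0 tilt [-0.0025  0.0005]
d [-0.1061 -0.457  -0.0012] rows 5.625881977682996
```

>>> {"method": "step_arm", "body": {
  "plan": [
    {"dx": -0.018,"dy": -0.08,"dz": 0,"rx": 0,"ry": 0,"rz": 0},
    {"dx": -0.036,"dy": -0.16,"dz": 0,"rx": 0,"ry": 0,"rz": 0},
    {"dx": -0.054,"dy": -0.235,"dz": 0,"rx": 0,"ry": 0,"rz": 0},
    {"dx": -0.072,"dy": -0.31,"dz": 0,"rx": 0,"ry": 0,"rz": 0},
    {"dx": -0.088,"dy": -0.38,"dz": 0,"rx": 0,"ry": 0,"rz": 0}
  ]
}}

```text
clock: 15.2
position: [0.5203, -0.2814, 0.2044]
eef_rot: [0.232, 0.973, 0.0, -0.001]
wrist_force: [0.2, -0.4, -0.2]
width: 0.998
grasp_force: 0.0
```

>>> {"method": "step_arm", "body": {
  "plan": [
    {"dx": -0.011,"dy": -0.045,"dz": 0,"rx": 0,"ry": 0,"rz": 0},
    {"dx": -0.018,"dy": -0.077,"dz": 0,"rx": 0,"ry": 0,"rz": 0},
    {"dx": -0.018,"dy": -0.077,"dz": 0,"rx": 0,"ry": 0,"rz": 0},
    {"dx": -0.018,"dy": -0.077,"dz": 0,"rx": 0,"ry": 0,"rz": 0},
    {"dx": -0.018,"dy": -0.077,"dz": 0,"rx": 0,"ry": 0,"rz": 0}
  ]
}}

```text
clock: 15.62
position: [0.5123, -0.3172, 0.2053]
eef_rot: [0.232, 0.973, 0.001, -0.001]
wrist_force: [0.3, 0.4, 0.2]
width: 0.999
grasp_force: 0.0
```

```bash
python3 wr.py "[.5113,-.3195]"; python3 to.py "[.5113,-.3195,.086]"
```

```text
534 (array([ 0.5115, -0.32  ]), np.float64(0.00019282158993639067))
[ 0.5116 -0.3201] 0.1317624956711945
clk 15.67 pos [ 0.5125 -0.3169  0.2057] F [ 0.7356 -0.0237 -0.0795] w 85.2 gf 0.0 tilt [-0.0008  0.0011]
d [-0.0004 -0.0059  0.2394] rows 2.8719023192302795
```

>>> {"method": "step_arm", "body": {
  "plan": [
    {"dx": 0,"dy": -0.006,"dz": 0.04,"rx": 0,"ry": 0,"rz": 0},
    {"dx": 0,"dy": -0.006,"dz": 0.11,"rx": 0,"ry": 0,"rz": 0},
    {"dx": 0,"dy": -0.006,"dz": 0.17,"rx": 0,"ry": 0,"rz": 0},
    {"dx": 0,"dy": -0.006,"dz": 0.215,"rx": 0,"ry": 0,"rz": 0},
    {"dx": 0,"dy": -0.006,"dz": 0.235,"rx": 0,"ry": 0,"rz": 0}
  ]
}}

```text
clock: 16.08
position: [0.5098, -0.3182, 0.0844]
eef_rot: [0.231, 0.973, 0.001, -0.003]
wrist_force: [-0.5, 0.3, -0.9]
width: 0.998
grasp_force: 0.0
```

>>> {"method": "step_arm", "body": {
  "plan": [
    {"dx": 0,"dy": 0,"dz": 0.005,"rx": 0,"ry": 0,"rz": 0},
    {"dx": 0,"dy": 0,"dz": 0.008,"rx": 0,"ry": 0,"rz": 0},
    {"dx": 0,"dy": 0,"dz": 0.008,"rx": 0,"ry": 0,"rz": 0},
    {"dx": 0,"dy": 0,"dz": 0.008,"rx": 0,"ry": 0,"rz": 0}
  ]
}}

```text
clock: 16.42
position: [0.512, -0.3211, 0.0875]
eef_rot: [0.232, 0.973, -0.001, 0.002]
wrist_force: [-0.0, 0.4, 0.2]
width: 0.994
grasp_force: 0.0
```

>>> {"method": "step_arm", "body": {
  "plan": [
    {"dx": 0,"dy": 0,"dz": 0,"rx": 0,"ry": 0,"rz": 0},
    {"dx": 0,"dy": 0,"dz": 0,"rx": 0,"ry": 0,"rz": 0},
    {"dx": 0,"dy": 0,"dz": 0,"rx": 0,"ry": 0,"rz": 0},
    {"dx": 0,"dy": 0,"dz": 0,"rx": 0,"ry": 0,"rz": 0},
    {"dx": 0,"dy": 0,"dz": 0,"rx": 0,"ry": 0,"rz": 0}
  ],
  "gripper": 40
}}

```text
clock: 16.83
position: [0.5115, -0.3209, 0.0863]
eef_rot: [0.232, 0.973, -0.0, 0.001]
wrist_force: [0.6, 0.7, 4.4]
width: 0.569
grasp_force: 47.2
```

```bash
python3 to.py "[.5113,-.3195,.086]"
```

```text
clk 16.83 pos [ 0.5115 -0.3209  0.0863] F [0.6373 0.715  4.3878] w 48.6 gf 47.2 tilt [ 0.0018 -0.001 ]
d [0.0017 0.0024 0.0005] rows 0.03560880258546414
```

>>> {"method": "step_arm", "body": {
  "plan": [
    {"dx": 0,"dy": 0,"dz": -0.02,"rx": 0,"ry": 0,"rz": 0},
    {"dx": 0,"dy": 0,"dz": -0.07,"rx": 0,"ry": 0,"rz": 0},
    {"dx": 0,"dy": 0,"dz": -0.14,"rx": 0,"ry": 0,"rz": 0},
    {"dx": 0,"dy": 0,"dz": -0.21,"rx": 0,"ry": 0,"rz": 0},
    {"dx": 0,"dy": 0,"dz": -0.27,"rx": 0,"ry": 0,"rz": 0}
  ]
}}

```text
clock: 17.25
position: [0.5105, -0.3206, 0.2221]
eef_rot: [0.232, 0.973, -0.0, -0.0]
wrist_force: [1.0, -0.4, -3.1]
width: 0.57
grasp_force: 47.2
```

```bash
python3 to.py "[.466,.241,.25]"
```

```text
clk 17.25 pos [ 0.5105 -0.3206  0.2221] F [ 1.0244 -0.4488 -3.1035] w 48.7 gf 47.2 tilt [-0.0004  0.0001]
d [ 0.5862  0.9622 -0.0557] rows 13.52576483281214
```

>>> {"method": "step_arm", "body": {
  "plan": [
    {"dx": 0.015,"dy": 0.025,"dz": -0.02,"rx": 0,"ry": 0,"rz": 0},
    {"dx": 0.04,"dy": 0.065,"dz": -0.04,"rx": 0,"ry": 0,"rz": 0},
    {"dx": 0.077,"dy": 0.125,"dz": -0.055,"rx": 0,"ry": 0,"rz": 0},
    {"dx": 0.113,"dy": 0.185,"dz": -0.06,"rx": 0,"ry": 0,"rz": 0},
    {"dx": 0.15,"dy": 0.245,"dz": -0.06,"rx": 0,"ry": 0,"rz": 0}
  ]
}}

```text
clock: 17.67
position: [0.4986, -0.1758, 0.2499]
eef_rot: [0.232, 0.973, 0.0, -0.0]
wrist_force: [0.8, -0.9, -2.3]
width: 0.567
grasp_force: 47.2
```

>>> {"method": "step_arm", "body": {
  "plan": [
    {"dx": 0.037,"dy": 0.06,"dz": 0,"rx": 0,"ry": 0,"rz": 0},
    {"dx": 0.074,"dy": 0.12,"dz": 0,"rx": 0,"ry": 0,"rz": 0},
    {"dx": 0.11,"dy": 0.18,"dz": 0,"rx": 0,"ry": 0,"rz": 0},
    {"dx": 0.146,"dy": 0.24,"dz": 0,"rx": 0,"ry": 0,"rz": 0},
    {"dx": 0.183,"dy": 0.3,"dz": 0,"rx": 0,"ry": 0,"rz": 0}
  ]
}}

```text
clock: 18.08
position: [0.484, -0.0003, 0.2489]
eef_rot: [0.232, 0.973, -0.0, -0.001]
wrist_force: [0.9, 0.5, -1.8]
width: 0.569
grasp_force: 47.2
```

```bash
python3 to.py "[.466,.241,.25]"
```

```text
clk 18.08 pos [ 0.484  -0.0003  0.2489] F [ 0.8681  0.4888 -1.7735] w 48.6 gf 47.2 tilt [-0.0021  0.0003]
d [ 0.2498  0.4146 -0.002 ] rows 5.803367476417879
```

>>> {"method": "step_arm", "body": {
  "plan": [
    {"dx": 0.037,"dy": 0.06,"dz": 0,"rx": 0,"ry": 0,"rz": 0},
    {"dx": 0.074,"dy": 0.12,"dz": 0,"rx": 0,"ry": 0,"rz": 0},
    {"dx": 0.11,"dy": 0.18,"dz": 0,"rx": 0,"ry": 0,"rz": 0},
    {"dx": 0.146,"dy": 0.24,"dz": 0,"rx": 0,"ry": 0,"rz": 0},
    {"dx": 0.18,"dy": 0.295,"dz": 0,"rx": 0,"ry": 0,"rz": 0}
  ]
}}

```text
clock: 18.5
position: [0.4699, 0.172, 0.2489]
eef_rot: [0.231, 0.973, -0.0, -0.001]
wrist_force: [0.6, -0.3, -2.5]
width: 0.571
grasp_force: 47.2
```

>>> {"method": "step_arm", "body": {
  "plan": [
    {"dx": 0.03,"dy": 0.05,"dz": 0,"rx": 0,"ry": 0,"rz": 0},
    {"dx": 0.055,"dy": 0.09,"dz": 0,"rx": 0,"ry": 0,"rz": 0},
    {"dx": 0.068,"dy": 0.115,"dz": 0,"rx": 0,"ry": 0,"rz": 0},
    {"dx": 0.069,"dy": 0.118,"dz": 0,"rx": 0,"ry": 0,"rz": 0},
    {"dx": 0.069,"dy": 0.118,"dz": 0,"rx": 0,"ry": 0,"rz": 0}
  ]
}}

```text
clock: 18.92
position: [0.4663, 0.2387, 0.2488]
eef_rot: [0.231, 0.973, -0.001, -0.001]
wrist_force: [-0.3, 0.7, -2.9]
width: 0.573
grasp_force: 47.3
```

>>> {"method": "step_arm", "body": {
  "plan": [
    {"dx": 0,"dy": 0,"dz": 0.02,"rx": 0,"ry": 0,"rz": 0},
    {"dx": 0,"dy": 0,"dz": 0.06,"rx": 0,"ry": 0,"rz": 0},
    {"dx": 0,"dy": 0,"dz": 0.1,"rx": 0,"ry": 0,"rz": 0},
    {"dx": 0,"dy": 0,"dz": 0.12,"rx": 0,"ry": 0,"rz": 0},
    {"dx": 0,"dy": 0,"dz": 0.12,"rx": 0,"ry": 0,"rz": 0}
  ]
}}

```text
clock: 19.33
position: [0.466, 0.2365, 0.1862]
eef_rot: [0.233, 0.973, -0.002, -0.002]
wrist_force: [0.0, -0.6, -3.2]
width: 0.569
grasp_force: 47.2
```

```bash
python3 held.py; python3 to.py "[.466,.241,.1023]"
```

```text
side held 397 0.09883414415430797 (array([0.4657, 0.2366]), np.float64(0.0009721331817935386))
A 154 (array([0.6188, 0.1138]), np.float64(0.004623924422291557))
B 139 (array([0.5423, 0.1785]), np.float64(0.004498977371885728))
C 117 (array([0.466 , 0.2386]), np.float64(0.0011997682673833068))
clk 19.38 pos [0.4666 0.2369 0.1883] F [-0.3502 -0.7662 -1.2819] w 48.6 gf 47.2 tilt [-0.0031 -0.0015]
d [0.0044 0.0073 0.172 ] rows 2.0650295276233708
```

>>> {"method": "step_arm", "body": {
  "plan": [
    {"dx": 0.003,"dy": 0.005,"dz": 0.03,"rx": 0,"ry": 0,"rz": 0},
    {"dx": 0.003,"dy": 0.005,"dz": 0.07,"rx": 0,"ry": 0,"rz": 0},
    {"dx": 0.003,"dy": 0.005,"dz": 0.11,"rx": 0,"ry": 0,"rz": 0},
    {"dx": 0.003,"dy": 0.005,"dz": 0.138,"rx": 0,"ry": 0,"rz": 0},
    {"dx": 0.003,"dy": 0.005,"dz": 0.15,"rx": 0,"ry": 0,"rz": 0}
  ]
}}

```text
clock: 19.8
position: [0.4667, 0.2404, 0.114]
eef_rot: [0.232, 0.973, -0.001, -0.001]
wrist_force: [0.0, -0.1, -2.9]
width: 0.564
grasp_force: 47.3
```

>>> {"method": "step_arm", "body": {
  "plan": [
    {"dx": 0,"dy": 0,"dz": 0,"rx": 0,"ry": 0,"rz": 0},
    {"dx": 0,"dy": 0,"dz": 0,"rx": 0,"ry": 0,"rz": 0},
    {"dx": 0,"dy": 0,"dz": 0,"rx": 0,"ry": 0,"rz": 0},
    {"dx": 0,"dy": 0,"dz": 0,"rx": 0,"ry": 0,"rz": 0},
    {"dx": 0,"dy": 0,"dz": 0,"rx": 0,"ry": 0,"rz": 0}
  ]
}}

```text
clock: 20.22
position: [0.4676, 0.2412, 0.1165]
eef_rot: [0.232, 0.973, 0.001, 0.001]
wrist_force: [-0.2, 0.6, -2.4]
width: 0.568
grasp_force: 47.3
```

```bash
python3 to.py "[.466,.240,.1023]"
```

```text
clk 20.22 pos [0.4676 0.2412 0.1165] F [-0.2329  0.5651 -2.4449] w 48.5 gf 47.3 tilt [0.002  0.0008]
d [ 0.0017 -0.0036  0.0283] rows 0.3427853373235078
```

>>> {"method": "step_arm", "body": {
  "plan": [
    {"dx": 0.001,"dy": -0.003,"dz": 0.005,"rx": 0,"ry": 0,"rz": 0},
    {"dx": 0.001,"dy": -0.003,"dz": 0.011,"rx": 0,"ry": 0,"rz": 0},
    {"dx": 0.001,"dy": -0.003,"dz": 0.017,"rx": 0,"ry": 0,"rz": 0},
    {"dx": 0.001,"dy": -0.003,"dz": 0.021,"rx": 0,"ry": 0,"rz": 0},
    {"dx": 0.001,"dy": -0.003,"dz": 0.022,"rx": 0,"ry": 0,"rz": 0}
  ]
}}

```text
clock: 20.63
position: [0.4655, 0.2397, 0.1032]
eef_rot: [0.232, 0.973, -0.0, -0.001]
wrist_force: [0.5, -0.2, -3.2]
width: 0.569
grasp_force: 47.3
```

>>> {"method": "step_arm", "body": {
  "plan": [
    {"dx": 0,"dy": 0,"dz": 0.001,"rx": 0,"ry": 0,"rz": 0},
    {"dx": 0,"dy": 0,"dz": 0.002,"rx": 0,"ry": 0,"rz": 0},
    {"dx": 0,"dy": 0,"dz": 0.004,"rx": 0,"ry": 0,"rz": 0},
    {"dx": 0,"dy": 0,"dz": 0.005,"rx": 0,"ry": 0,"rz": 0},
    {"dx": 0,"dy": 0,"dz": 0.005,"rx": 0,"ry": 0,"rz": 0}
  ]
}}

```text
clock: 21.05
position: [0.4661, 0.2399, 0.1023]
eef_rot: [0.232, 0.973, 0.0, 0.0]
wrist_force: [0.3, -0.7, 1.6]
width: 0.568
grasp_force: 47.6
```

```bash
python3 to.py "[.466,.240,.1023]"
```

```text
clk 21.05 pos [0.4661 0.2399 0.1023] F [ 0.2735 -0.6907  1.5958] w 48.5 gf 47.6 tilt [0.0009 0.0003]
d [ 0.0002  0.     -0.    ] rows 0.0030144977340089262
```

Seated exactly at 0.1023. Releasing and rising well clear.

>>> {"method": "step_arm", "body": {
  "plan": [
    {"dx": 0,"dy": 0,"dz": 0,"rx": 0,"ry": 0,"rz": 0},
    {"dx": 0,"dy": 0,"dz": 0,"rx": 0,"ry": 0,"rz": 0},
    {"dx": 0,"dy": 0,"dz": 0,"rx": 0,"ry": 0,"rz": 0},
    {"dx": 0,"dy": 0,"dz": 0,"rx": 0,"ry": 0,"rz": 0},
    {"dx": 0,"dy": 0,"dz": 0,"rx": 0,"ry": 0,"rz": 0}
  ],
  "gripper": 85
}}

```text
clock: 21.47
position: [0.4659, 0.2399, 0.1016]
eef_rot: [0.232, 0.973, 0.0, 0.0]
wrist_force: [0.3, -0.3, -0.8]
width: 0.99
grasp_force: 0.0
```

>>> {"method": "step_arm", "body": {
  "plan": [
    {"dx": 0,"dy": 0,"dz": -0.03,"rx": 0,"ry": 0,"rz": 0},
    {"dx": 0,"dy": 0,"dz": -0.09,"rx": 0,"ry": 0,"rz": 0},
    {"dx": 0,"dy": 0,"dz": -0.16,"rx": 0,"ry": 0,"rz": 0},
    {"dx": 0,"dy": 0,"dz": -0.22,"rx": 0,"ry": 0,"rz": 0},
    {"dx": 0,"dy": 0,"dz": -0.25,"rx": 0,"ry": 0,"rz": 0}
  ]
}}

```text
clock: 21.88
position: [0.4667, 0.2402, 0.2315]
eef_rot: [0.232, 0.973, 0.002, 0.002]
wrist_force: [0.8, 1.0, 0.3]
width: 0.995
grasp_force: 0.0
```

>>> {"method": "step_arm", "body": {
  "plan": [
    {"dx": 0,"dy": 0,"dz": 0,"rx": 0,"ry": 0,"rz": 0},
    {"dx": 0,"dy": 0,"dz": 0,"rx": 0,"ry": 0,"rz": 0},
    {"dx": 0,"dy": 0,"dz": 0,"rx": 0,"ry": 0,"rz": 0},
    {"dx": 0,"dy": 0,"dz": 0,"rx": 0,"ry": 0,"rz": 0},
    {"dx": 0,"dy": 0,"dz": 0,"rx": 0,"ry": 0,"rz": 0}
  ]
}}

```text
clock: 22.3
position: [0.4654, 0.2396, 0.2246]
eef_rot: [0.232, 0.973, -0.001, -0.001]
wrist_force: [0.0, -0.3, -0.0]
width: 1.001
grasp_force: 0.0
```

```bash
python3 chk.py; python3 to.py "[.466,.240,.22]"
python3 - <<'E'
from h import *
p,d=capture("side");cv2.imwrite("pics/s9.png",p[:,:,::-1])
E
```

```text
A 551 [0.6183 0.1121] [0.6185 0.1126] top 0.14327943360524892
B 509 [0.5414 0.1754] [0.5413 0.1754] top 0.14455207258182434
C 479 [0.4665 0.2401] [0.4665 0.2408] top 0.14184140067671003
pl 1132 [ 0.7148 -0.3676] [ 0.7149 -0.3674] top 0.130305099002056
clk 22.35 pos [0.4654 0.2397 0.2249] F [-0.0127 -0.606  -0.3828] w 85.0 gf 0.0 tilt [-0.0025 -0.0011]
d [-0.0007  0.0011  0.0099] rows 0.11947492800566592
```

View pics/s9.png

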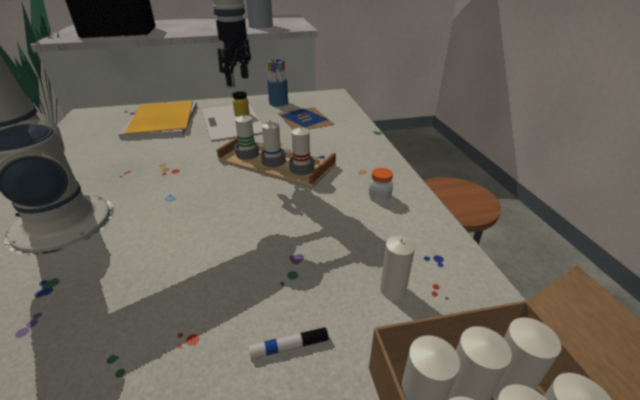

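All three candles stand upright in their cups: green at (246,135), blue at (272,143), red at (301,150). The plain candle, jar and marker have not moved, and the gripper is clear. Handing in.

```bash
python3 -c "
from plant import job_done;print(job_done())"
```

```text
the job is handed in; nothing more can be done
None
```

The three candles were placed in order 1, 2, 3 in their matching cups, held by bare wax and standing upright; the plain candle, jar and marker were left alone, and the job was handed in at about 22 s (no verdict was returned).

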